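# Gauge moulded kit couplers through a sloping bore and set the tight one aside

### The arm

A 6-joint arm with a two-finger parallel gripper is mounted at the origin on a cart in front of the work surface, level with it; the furniture and walls round the work are solid. World frame = base frame: x ahead of the robot, y to its left, z up, the work surface at z = 0. Lengths are in mm, angles in degrees, forces in N, time in s.
With the tool pointing down it reaches from about 300 to 850 mm from the base axis. Payload 4.2 kg.
Tool frame: the origin (TCP) lies at the very end of the fingers, on their centre line; the grasp point (between the pads) lies 19 mm behind it; z points along the fingers, y is the line along which they close (so a half turn about z gives the same grasp; the last joint's range is limited). The gripper opens to 91 mm and grips with 3 to 60 N. Pads are 32 mm wide; open, the fingers measure 118 mm over their backs; the gripper's body (76 mm by 178 mm) begins 60 mm behind the grasp point.
Start: joints at [-72.708, 18.312, 89.639, -0, 72.044, -1.146], TCP at [181.861, -545.499, 213.976] pointing down, gripper open.
Joint ranges: [-177.97, 177.97], [-48.28, 115.42], [12.27, 149.76], [-77.06, 257.06], [2.81, 150.46], [-146.56, 146.56]. Speed limits (degrees/s): [147.25, 147.25, 180, 180, 180, 180].

### API

Orientations are given as [roll, pitch, yaw] about the fixed x, y, z axes, in that order (R = Rz(yaw) Ry(pitch) Rx(roll)).
In Python, from workcell import * gives the robot as it stands.
- The arm moves only by the tool move_arm, never from a script. Its argument "motion" is a list of rows, each a list of 3 entries, a list of its own where there are three numbers: the finger opening in mm, from 0 to 91.2, then the shift along the world's x, y, z in units of 25 mm (1.0 is 25 mm), then the turn, a rotation vector about the world's x, y, z in units of 4 degrees (1.0 is 4 degrees). In form: [[grip, [x, y, z], [ax, ay, az]], ...]. A call has 1 to 20 rows; each row shifts and turns the commanded pose from where the row before left it; what a row does not reach is not made up. A row lasts 1/12 s, in which the tool goes at most 41.7 mm and 7.16 degrees, less where a joint would pass 70% of its speed; a pose out of reach is approached as far as the arm can. A call with a number of a shift or a turn outside -1 to 1 is refused whole. A call with a gripper value outside its range is refused whole. The fingers move at their own pace and stop on an object; "grip_force" is the grip in N (left out, the last holds). Time passes only in rows, so rows that do not move let the fingers close. It gives the time, the measured TCP pose, the force, the opening and the grip force at its end, in the units of the state.
- state(): the state, without advancing time (a new reading comes with each control period).
- grab_frame(name): name is "scene" or "side" or "wrist"; returns the picture (420x560x3 uint8, blue, green, red); there is no depth.
- camera_info(name): a dict with "fx", "fy", "cx", "cy" (pixels), "k1" (the pictures are not rectified: a ray, as slopes to the right and down, at radius r is drawn at 1 + k1 r^2 times it, then the intrinsics apply), "rvec" (rotation vector, rad) and "tvec" (3), from world to camera coordinates, as OpenCV has them. Camera axes: x right, y down, z forward; pixel columns grow to the right and rows downward; lengths in mm; the calibration is good to about 2 mm. A picture is of the moment at which its call begins: read the wrist's pose just before it. camera_info takes no time and is no camera call; for the wrist camera it gives the pose at the moment of the call.
- job_done(): hands the job in; it is judged then, once.
The state is a dict: "time_s": time; "qpos": joint angles; "qvel": joint speeds; "effort": joint torques, N m; "ee_pos": TCP position; "ee_rot": TCP orientation; "force": force on the tool from outside, world axes, zero at the start; "torque": the same for the moment, N m; "gripper_width": finger opening in mm; "gripper_force": force on a finger pad.
Only numpy, scipy, OpenCV 4.12 (cv2) and the standard library are available. Lean on these libraries where they do the work, as an engineer would, in place of code of your own. Each camera call takes 0.05 s, during which the arm holds its last target. There are 200 camera calls.

### The job

Check the three green couplers in the gauge box: hold each by its spigot and slide it nose first, square to the plate, into the sloping bore until the collar either goes in or stops on the rim. Let every coupler whose collar fits slide right through into the box; draw any whose collar will not go in back out and stand it upright in the red tray. Do not force a tight one, and leave the other things on the desks where they are.

Things in the scene. Friction and masses are not known exactly. Their poses are not given: they have to be found in the camera images.
- coupler_1_mid (a point): Centre of one of three look-alike upright green couplers (80 mm tall, 35 g), on its axis, 40 mm above its foot; z towards the spigot's end. From the foot: nose dia 26 mm, 26 mm long, 1.5 mm chamfer; collar from 26 to 38 mm, 1 mm chamfer; spigot dia 16 mm from 38 to 80 mm, the place to grip. Collar dia 28.5 mm if sound, 31.5 mm if oversize (the only difference; not known which ones).
- coupler_2_mid (a point): Centre of one of three look-alike upright green couplers (80 mm tall, 35 g), on its axis, 40 mm above its foot; z towards the spigot's end. From the foot: nose dia 26 mm, 26 mm long, 1.5 mm chamfer; collar from 26 to 38 mm, 1 mm chamfer; spigot dia 16 mm from 38 to 80 mm, the place to grip. Collar dia 28.5 mm if sound, 31.5 mm if oversize (the only difference; not known which ones).
- coupler_3_mid (a point): Centre of one of three look-alike upright green couplers (80 mm tall, 35 g), on its axis, 40 mm above its foot; z towards the spigot's end. From the foot: nose dia 26 mm, 26 mm long, 1.5 mm chamfer; collar from 26 to 38 mm, 1 mm chamfer; spigot dia 16 mm from 38 to 80 mm, the place to grip. Collar dia 28.5 mm if sound, 31.5 mm if oversize (the only difference; not known which ones).
- gauge_bore (a point): Centre of the bore's mouth on the top face of the gauge plate, about 140 mm above the desk. z points out along the bore axis, 32 degrees from vertical, leaning to the box's front (robot side); x up the slope, y level. Bore dia 30 mm, 16 mm long, then dia 44 mm through the 10 mm lid into the box. A coupler let go with its collar in the bore slides on through by its own weight.
- gauge_plate: The sloping lid of the gauge box (10 mm plywood) with the aluminium gauge plate, 90 x 90 x 16 mm, in its middle; a green ring surrounds the bore's mouth and the face is flat for 45 mm about it. Fixed to the box. Origin on the lid's underside, on the bore axis, 26 mm below the mouth; axes as for the bore.
- gauge_box: Closed wedge-shaped box of plywood with clear sides, fixed to the desk, 222 x 162 mm at its base; the sloping lid rises from 52 mm at the front (-x) to 184 mm at the back. The bore is the only way in. Origin at the centre of its underside, x to the back, z up; inner floor at z = 14 mm.
- rework_tray: Shallow open red plastic tray, fixed, 130 x 100 x 24 mm, walls 4 mm, inner floor 4 mm above the desk. Origin at the centre of its underside; x along the 130 mm side, z up.
- kit_part_0: Bystander: small white kit connector lying loose, 22 x 34 x 22 mm, origin at the centre of its underside.
- kit_part_2: Bystander: small green kit connector lying loose, 16 x 22 x 16 mm (much smaller than the couplers), origin at the centre of its underside.
- mica_jar_0: Bystander: small jar with a white lid and yellow top, dia 42, 34 mm high, origin at the centre of its underside.
- mica_jar_2: Bystander: small jar with a white lid and blue top, dia 42, 34 mm high, origin at the centre of its underside.
- eraser: Bystander: white eraser, 18 x 43 x 11 mm, origin at the centre of its underside.

How it is judged:
By the outcome, as a careful person would: the job done as asked, in the order asked, and still so for the second after the job is handed in, with the robot touching nothing.
It also fails if it takes over 72 s, if anything falls off the work surface, if the arm or the gripper's body presses on something with over 40 N, if the wrist force passes 120 N, or if a joint passes its speed limit or range.

## Working session

There is one attempt and no reset: what is moved stays moved. The work goes in short steps, Python scripts to look and compute and a tool call to move; the robot and the scene stay as the last step left them, time stands still between calls to the robot, and variables do not carry over. Pictures are saved under pics/ and viewed, at most 13 in all, crops included, and the job is handed in when it is done.

Besides the shell and the picture viewer there is one more tool, called after "Request:" as name(argument=value, ...) on one line, values as JSON. move_arm: Moves the arm, as the interface text tells. Shifts and turns lie within -1 to 1; 1 stands for 25 mm of shift or 4 degrees of turn. Its arguments: {"type":"object","properties":{"motion":{"type":"array","items":{"type":"array"}},"grip_force":{"type":"number"}},"required":["motion"]}

```bash
ls; mkdir -p pics; python3 - <<'E'
from workcell import *
import cv2
s=state();print(s)
for n in("scene","side","wrist"):
    print(n,camera_info(n))
    cv2.imwrite(f"pics/{n}0.png",grab_frame(n))
E
```

```text
pics
{'time_s': 0.0, 'qpos': array([-7.27079352e+01,  1.83503915e+01,  8.97080544e+01, -4.84952027e-04,
        7.20444677e+01, -1.14738708e+00]), 'qvel': array([-0.03409091, -0.05319408,  0.06930141, -0.05611233, -0.04762377,
       -0.00348701]), 'effort': array([ 5.57646381e-04, -4.12462413e+01, -2.31972420e+01,  7.27633014e-02,
        4.55245643e-02, -1.38477239e-04]), 'ee_pos': array([ 181.70167579, -544.98177358,  213.12165351]), 'ee_rot': array([-1.79897098e+02, -1.59980552e-03,  1.84396003e+01]), 'force': array([ 0.22642215, -0.14252538,  1.33360571]), 'torque': array([-0.03453553,  0.01437391,  0.01509556]), 'gripper_force': 0.0, 'gripper_width': 91.33726923945555}
scene {'fx': 490.0173834297635, 'fy': 490.0173834297635, 'cx': 283.4312259176151, 'cy': 204.52918133537605, 'k1': -0.021847856401887838, 'rvec': array([ 0.80925649, -2.29455116,  1.35130826]), 'tvec': array([316.75471381, 265.29861184, 932.96799194])}
side {'fx': 425.4715292467041, 'fy': 425.4715292467041, 'cx': 277.13984167761697, 'cy': 202.09132882826265, 'k1': -0.1153768733984301, 'rvec': array([ 0.74996734, -2.47835374,  1.24624334]), 'tvec': array([364.17573499, 261.36926208, 633.62998064])}
wrist {'fx': 333.43625423470417, 'fy': 333.43625423470417, 'cx': 277.71961771646613, 'cy': 215.90971083046418, 'k1': 0.006855823683260945, 'rvec': array([-2.37976719,  1.71534428,  0.2137631 ]), 'tvec': array([-574.82187678,  -27.16897621,  388.29303841])}
```

View pics/scene0.png

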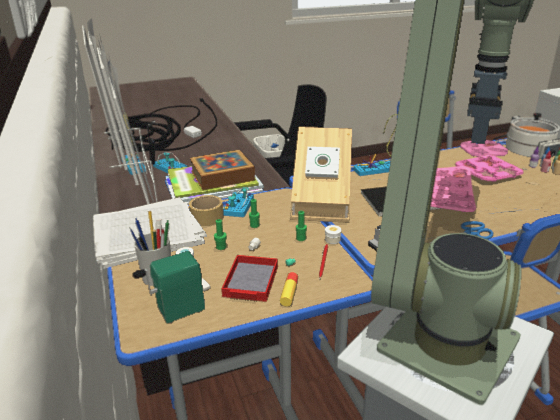

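View pics/side0.png

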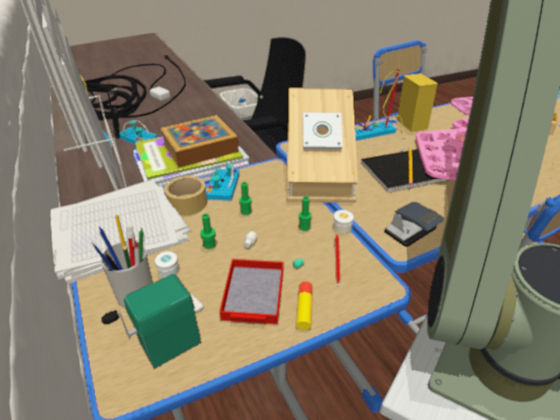

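View pics/wrist0.png

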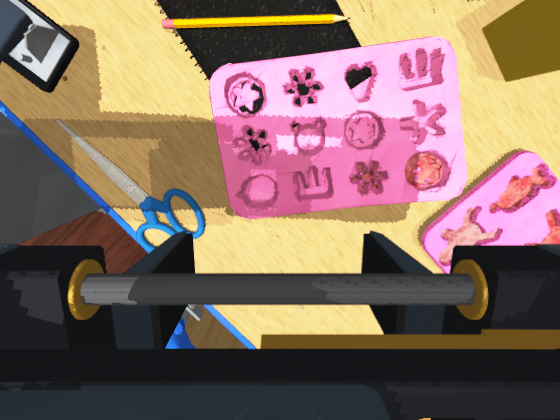

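The scene and side views show three couplers (side px 208,232; 246,200; 305,214), the tray (253,290), and the box with the ringed bore (322,129). The wrist view shows only the other desk. Next I locate them.

```bash
cat > h.py <<'E'
import numpy as np, cv2
from workcell import *
def cam(n):
    c=camera_info(n); R=cv2.Rodrigues(np.array(c["rvec"],float))[0]; return c,R,np.array(c["tvec"],float)
def ray(C,p):
    c,R,t=C; K=np.array([[c["fx"],0,c["cx"]],[0,c["fy"],c["cy"]],[0,0,1.]])
    u=cv2.undistortPoints(np.array([[p]],float),K,np.array([c["k1"],0,0,0,0]))[0,0]
    d=R.T@np.array([u[0],u[1],1]); return -R.T@t,d/np.linalg.norm(d)
def onz(C,p,z):
    o,d=ray(C,p); return o+d*(z-o[2])/d[2]
def tri(rs):
    A=sum(np.eye(3)-np.outer(d,d) for o,d in rs); b=sum((np.eye(3)-np.outer(d,d))@o for o,d in rs)
    return np.linalg.solve(A,b)
def proj(C,P):
    c,R,t=C; v=R@np.array(P,float)+t; x,y=v[:2]/v[2]; k=1+c["k1"]*(x*x+y*y)
    return np.array([c["fx"]*x*k+c["cx"],c["fy"]*y*k+c["cy"]])
def blobs(im,lo,hi,amin=30):
    m=cv2.inRange(cv2.cvtColor(im,cv2.COLOR_BGR2HSV),np.array(lo),np.array(hi))
    n,l,st,ce=cv2.connectedComponentsWithStats(m)
    return [(st[i],ce[i],l==i) for i in range(1,n) if st[i][4]>=amin]
E
python3 - <<'E'
from h import *
for n in("scene","side"):
    C=cam(n);im=cv2.imread(f"pics/{n}0.png");print(n,ray(C,(280,210)))
    for st,ce,_ in blobs(im,(50,90,30),(80,255,255),15): 
        if st[4]<3000: print(" green",st,ce.round(1),onz(C,ce,34).round(1),onz(C,(ce[0],st[1]),82).round(1))
    m=cv2.inRange(cv2.cvtColor(im,cv2.COLOR_BGR2HSV),(0,150,80),(6,255,255))|cv2.inRange(cv2.cvtColor(im,cv2.COLOR_BGR2HSV),(174,150,80),(180,255,255))
    for c in cv2.findContours(m,0,2)[0]:
        if cv2.contourArea(c)>800:
            q=cv2.approxPolyDP(c,8,True)[:,0];print(" tray",q.tolist(),[onz(C,p,12).round(0).tolist() for p in q])
s=cv2.imread("pics/side0.png")[70:230,220:420]; 
cv2.imwrite("pics/c0.png",cv2.resize(s,None,fx=4,fy=4)[:600])
E
```

```text
scene (array([-202.17554015,  728.26010897,  685.49868037]), array([ 0.56469798, -0.66439948, -0.48958097]))
 green [171 178   7   5  24] [174.1 180.2] [ 926.8 -100.2   34. ] [854.9 -48.5  82. ]
 green [249 199  10  29 208] [253.6 214.6] [589. -93.  34.] [586.5 -93.5  82. ]
 green [296 211  11  30 223] [300.7 227. ] [ 450.8 -120.3   34. ] [ 449.6 -118.6   82. ]
 green [214 219  12  31 249] [219.7 235.8] [584.4  37.1  34. ] [581.9  34.3  82. ]
 green [164 223   4  22  42] [165.6 233.3] [700.6 113.4  34. ] [671.9 128.5  82. ]
 green [154 233   2  15  20] [154.6 239.5] [699.3 148.8  34. ] [655.8 173.9  82. ]
 green [ 151  251   53   72 2713] [177.7 285.3] [511.9 231.9  34. ] [554.2 189.2  82. ]
 green [286 259   9   7  46] [289.7 261.5] [378.1  15.3  34. ] [341.1  60.6  82. ]
 tray [[237, 255], [222, 296], [266, 300], [276, 259]] [[515.0, 49.0, 12.0], [432.0, 180.0, 12.0], [350.0, 131.0, 12.0], [430.0, 3.0, 12.0]]
side (array([102.45087308, 494.73909134, 589.20442937]), array([ 0.43891131, -0.65998829, -0.60973135]))
 green [140 152   9   8  39] [144.1 156.2] [ 926.2 -102.6   34. ] [870.6 -64.9  82. ]
 green [239 182  12  33 254] [244.9 200.1] [586.8 -93.4  34. ] [584.8 -94.8  82. ]
 green [299 197  12  34 279] [304.7 215.3] [ 448.6 -119.6   34. ] [ 449.5 -118.1   82. ]
 green [200 214  15  35 332] [207.4 232.9] [582.2  36.9  34. ] [578.1  33.9  82. ]
 green [139 231   4  30  73] [140.4 245.2] [667.7 138.7  34. ] [649.  142.6  82. ]
 green [125 250   5  17  36] [126.9 258.3] [661.  178.7  34. ] [629.3 191.9  82. ]
 green [293 259  11   9  33] [297.8 263.1] [386.2   9.5  34. ] [366.9  43.   82. ]
 tray [[233, 259], [221, 319], [276, 323], [282, 263]] [[508.0, 50.0, 12.0], [435.0, 175.0, 12.0], [353.0, 130.0, 12.0], [423.0, 7.0, 12.0]]
```

View pics/c0.png

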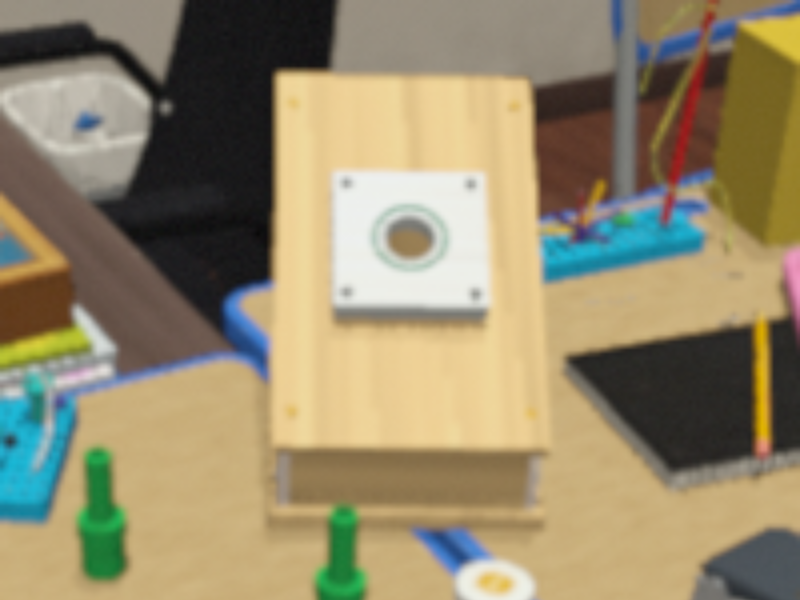

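The crop shows the white plate face (corners about 333,172; 486,172; 488,307; 333,307) and the bore mouth at about (410,238). In full side pixels the bore is (322.5,129.5). The face slopes down towards the robot.

```bash
python3 - <<'E'
from h import *
P={}
for n in("scene","side"):
    C=cam(n);im=cv2.imread(f"pics/{n}0.png")
    x0,y0=(300,140) if n=="scene" else (300,105)
    m=cv2.inRange(cv2.cvtColor(im,cv2.COLOR_BGR2HSV),(0,0,185),(180,45,255)); 
    k=np.zeros_like(m);k[y0:y0+50,x0:x0+50]=m[y0:y0+50,x0:x0+50]
    c=max(cv2.findContours(k,0,2)[0],key=cv2.contourArea); q=cv2.approxPolyDP(c,4,True)[:,0]
    print(n,cv2.contourArea(c),q.tolist())
    mid=np.mean(q,0)
    # ring: greenish dark region inside plate -> ellipse
    pl=np.zeros_like(m);cv2.drawContours(pl,[c],-1,255,-1);pl=cv2.erode(pl,np.ones((7,7)))
    h=(pl>0)&(m==0); 
    pts=np.argwhere(h)[:,::-1].astype(np.float32)
    l=cv2.connectedComponentsWithStats((h*255).astype(np.uint8)); i=1+np.argmax(l[2][1:,4]); cc,_=cv2.findContours((l[1]==i).astype(np.uint8),0,1)
    e=cv2.fitEllipse(cv2.convexHull(cc[0])) ; print(" ring",e); P[n]=ray(C,e[0])
    print(" at140",onz(C,e[0],140).round(1))
    zs=[163.8 if p[1]<mid[1] else 116.2 for p in q]
    print([onz(C,p,z).round(0).tolist() for p,z in zip(q,zs)])
print(tri(list(P.values())))
# box foot-front corners (side crop 270,522 & 543,522)
C=cam("side");a,b=[onz(C,(220+u/4,70+v/4),0) for u,v in((270,524),(543,524))];print(a,b,np.linalg.norm(a-b),np.degrees(np.arctan2(*(a-b)[1::-1])))
E
```

```text
scene 824.5 [[308, 147], [305, 173], [337, 174], [339, 148]]
 ring ((321.7657165527344, 160.34182739257812), (8.559788703918457, 11.387896537780762), 54.00723648071289)
 at140 [ 515.1 -298.9  140. ]
[[569.0, -307.0, 164.0], [533.0, -245.0, 116.0], [460.0, -293.0, 116.0], [496.0, -354.0, 164.0]]
side 1257.5 [[303, 113], [303, 146], [342, 145], [340, 113]]
 ring ((322.087646484375, 128.95018005371094), (10.553829193115234, 12.030075073242188), 96.46888732910156)
 at140 [ 514.6 -302.5  140. ]
[[571.0, -308.0, 164.0], [531.0, -245.0, 116.0], [459.0, -299.0, 116.0], [498.0, -357.0, 164.0]]
[ 509.32776721 -291.40907727  145.11103417]
[ 531.00432931 -181.40357741    0.        ] [ 397.54083601 -269.35338299    0.        ] 159.83639242900824 33.38409299946474
```

```bash
cat >> h.py <<'E'
from scipy.spatial.transform import Rotation as Ro
def Rt(tilt=0,yaw=123.4,tdir=33.4):  # tool down at yaw, then tilted about level axis at tdir
    return Ro.from_rotvec(np.radians(tilt)*np.array([np.cos(np.radians(tdir)),np.sin(np.radians(tdir)),0]))*Ro.from_euler("xyz",[180,0,yaw],degrees=True)
def cur():
    s=state();return s,np.array(s["ee_pos"]),Ro.from_euler("xyz",s["ee_rot"],degrees=True)
def plan(p,R):
    s,q,Q=cur(); d=(np.array(p)-q)/25; w=np.degrees((R*Q.inv()).as_rotvec())/4
    print("shift",d.round(2),"turn",w.round(2),"minrows",round(float(max(abs(d).max(),abs(w).max())),1)); return d,w
E
python3 - <<'E'
from h import *
s,q,Q=cur();C=cam("wrist");o=-C[1].T@C[2]
print("cam in tool",Q.inv().apply(o-q).round(1),"opt axis",Q.inv().apply(C[1][2]).round(3),"camx",Q.inv().apply(C[1][0]).round(3))
for d in(0,50,100,200,300): print(d,proj(C,q+Q.apply([0,0,d])).round())
for t in(32,-32):
    print(t,Rt(t).apply([0,0,1]),Rt(t).apply([1,0,0]))
E
```

```text
cam in tool [  68.6    0.2 -169.7] opt axis [-0.245  0.001  0.97 ] camx [-0.     1.    -0.001]
0 [277. 262.]
50 [277. 234.]
100 [277. 217.]
200 [277. 195.]
300 [277. 182.]
32 [-0.29171035  0.44240197 -0.8480481 ] [-0.46683414  0.70799114  0.52991926]
-32 [ 0.29171035 -0.44240197 -0.8480481 ] [-0.46683414  0.70799114 -0.52991926]
```

```bash
python3 - <<'E'
from h import *
R=Rt(-32); d,w=plan(np.array([515,-301,140])-R.apply([0,0,1])*100,R); print((d/28).round(3),(w/28).round(3))
E
```

```text
shift [12.16 11.53  0.46] turn [-8.71  2.99 25.47] minrows 25.5
[0.434 0.412 0.016] [-0.311  0.107  0.91 ]
```

Request:
move_arm(motion=[[91,[0.43,0.41,0.05],[-0.31,0.11,0.91]],[91,[0.43,0.41,0.05],[-0.31,0.11,0.91]],[91,[0.43,0.41,0.05],[-0.31,0.11,0.91]],[91,[0.43,0.41,0.05],[-0.31,0.11,0.91]],[91,[0.43,0.41,0.05],[-0.31,0.11,0.91]],[91,[0.43,0.41,0.05],[-0.31,0.11,0.91]],[91,[0.43,0.41,0.05],[-0.31,0.11,0.91]],[91,[0.43,0.41,0.05],[-0.31,0.11,0.91]],[91,[0.43,0.41,0.05],[-0.31,0.11,0.91]],[91,[0.43,0.41,0.05],[-0.31,0.11,0.91]],[91,[0.43,0.41,0],[-0.31,0.11,0.91]],[91,[0.43,0.41,0],[-0.31,0.11,0.91]],[91,[0.43,0.41,0],[-0.31,0.11,0.91]],[91,[0.43,0.41,0],[-0.31,0.11,0.91]],[91,[0.43,0.41,0],[-0.31,0.11,0.91]],[91,[0.43,0.41,0],[-0.31,0.11,0.91]],[91,[0.43,0.41,0],[-0.31,0.11,0.91]],[91,[0.43,0.41,0],[-0.31,0.11,0.91]],[91,[0.43,0.41,0],[-0.31,0.11,0.91]],[91,[0.43,0.41,0],[-0.31,0.11,0.91]]])

```text
time_s: 1.82
ee_pos: [397.1, -339.7, 226.2]
ee_rot: [173.3, 23.7, 91.2]
force: [-0.2, 0.0, 0.3]
gripper_width: 91.1
gripper_force: 0.0
```

Request:
move_arm(motion=[[91,[0.43,0.41,0],[-0.31,0.11,0.91]],[91,[0.43,0.41,0],[-0.31,0.11,0.91]],[91,[0.43,0.41,0],[-0.31,0.11,0.91]],[91,[0.43,0.41,0],[-0.31,0.11,0.91]],[91,[0.43,0.41,0],[-0.31,0.11,0.91]],[91,[0.43,0.41,0],[-0.31,0.11,0.91]],[91,[0.43,0.41,0],[-0.31,0.11,0.91]],[91,[0.43,0.41,0],[-0.31,0.11,0.91]],[91,[0,0,0],[0,0,0]],[91,[0,0,0],[0,0,0]]])

```text
time_s: 2.65
ee_pos: [482.6, -258.1, 226.1]
ee_rot: [-179.7, 31.9, 123.5]
force: [0.7, -0.1, 0.3]
gripper_width: 91.2
gripper_force: 0.0
```

```bash
python3 - <<'E'
from h import *
s,q,Q=cur();C=cam("wrist");im=grab_frame("wrist");cv2.imwrite("pics/w1.png",im)
np.savez("w1.npz",R=C[1],t=C[2],q=q,Q=Q.as_matrix())
print(s["time_s"],q,s["ee_rot"],s["qpos"]); plan([486,-257,225],Rt(-32))
E
```

```text
2.65 [ 482.57976125 -258.13571209  226.11292165] [-179.68122377   31.94575248  123.51676043] [-17.41346748   4.40979368 113.81457461 -31.32507299  40.52245573
 -30.54741421]
shift [ 0.14  0.06 -0.05] turn [ 0.03 -0.06  0.02] minrows 0.1
```

View pics/w1.png

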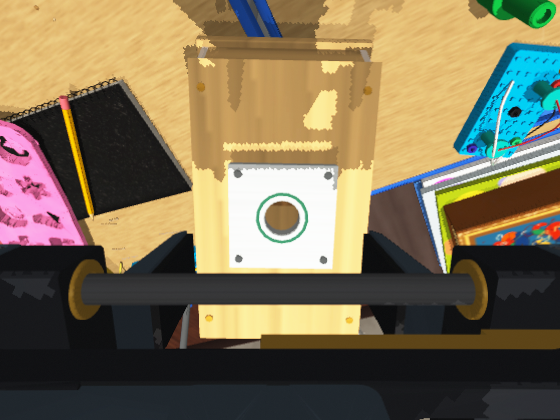

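The wrist view shows the plate square on (corners about 229,163; 337,165; 336,268; 229,268) with the ring and bore centred at about (282,217).

```bash
cat >> h.py <<'E'
def boreview(im,C,q,Q):
    c,R,t=C;K=np.array([[c["fx"],0,c["cx"]],[0,c["fy"],c["cy"]],[0,0,1.]]);D=np.array([c["k1"],0,0,0,0])
    hsv=cv2.cvtColor(im,cv2.COLOR_BGR2HSV)
    m=cv2.inRange(hsv,(0,0,190),(180,40,255)); m[272:]=0
    cs=max(cv2.findContours(m,0,1)[0],key=cv2.contourArea)
    hull=cv2.convexHull(cs)[:,0].astype(float); r=cv2.minAreaRect(cs); bp=cv2.boxPoints(r)
    # line fit of each side
    L=[]
    pts=cs[:,0].astype(float)
    for i in range(4):
        a,b=bp[i],bp[(i+1)%4]; u=(b-a)/np.linalg.norm(b-a); n=np.array([-u[1],u[0]])
        s=(pts-a)@u/np.linalg.norm(b-a); dd=abs((pts-a)@n)
        k=(s>.12)&(s<.88)&(dd<3); v=cv2.fitLine(pts[k].astype(np.float32),cv2.DIST_HUBER,0,.01,.01)[:,0]; L.append(v)
    X=[]
    for i in range(4):
        a,b=L[i-1],L[i]; x=np.linalg.solve(np.array([[a[0],-b[0]],[a[1],-b[1]]]),b[2:]-a[2:]); X.append(a[2:]+x[0]*a[:2])
    X=np.array(X)
    g=cv2.inRange(hsv,(60,60,40),(95,255,255)); bx=np.zeros_like(g);cv2.fillConvexPoly(bx,X.astype(int),255); g&=bx
    cc=max(cv2.findContours(g,0,1)[0],key=cv2.contourArea); e=cv2.fitEllipse(cc)
    return X,e
E
python3 - <<'E'
from h import *
im=cv2.imread("pics/w1.png");z=np.load("w1.npz");c=camera_info("wrist");C=(c,z["R"],z["t"])
X,e=boreview(im,C,0,0);print(X.round(1),e)
rs=[ray(C,e[0])]
K=np.array([[c["fx"],0,c["cx"]],[0,c["fy"],c["cy"]],[0,0,1.]]);D=np.array([c["k1"],0,0,0,0])
X=X[np.argsort(np.arctan2(*(X-X.mean(0)).T[::-1]))]  # TL,TR,BR,BL in image
ob=np.array([[-45,-45,0],[45,-45,0],[45,45,0],[-45,45,0.]])
ok,rv,tv=cv2.solvePnP(ob,X,K,D,flags=cv2.SOLVEPNP_IPPE)
W=z["R"].T@(tv[:,0]-z["t"]);N=z["R"].T@cv2.Rodrigues(rv)[0];print("pnp bore",W,"\n",N.round(3),"yaw",np.degrees(np.arctan2(N[1,0],N[0,0])),"tilt",np.degrees(np.arccos(abs(N[2,2]))))
S=cam("side");Sc=cam("scene");a=ray(S,(322.3,129.1));b=ray(Sc,(321.9,160.3))
print("tri w+side",tri([rs[0],a]),"w+sc",tri([rs[0],b]),"all",tri([rs[0],a,b]))
print("wrist at140",onz(C,e[0],140),"at 142",onz(C,e[0],142))
E
```

```text
[[229.5 266.6]
 [227.7 168.1]
 [337.2 168. ]
 [331.3 268.3]] ((281.6515197753906, 217.63616943359375), (49.2310905456543, 51.008277893066406), 87.21964263916016)
pnp bore [ 517.60084637 -306.31763264  139.19159355] 
 [[ 0.847  0.48   0.228]
 [ 0.531 -0.752 -0.39 ]
 [-0.015  0.452 -0.892]] yaw 32.069026306085405 tilt 26.87053678602706
tri w+side [ 515.19582514 -303.53777355  139.24393158] w+sc [ 517.41323991 -304.35162759  137.63348927] all [ 515.74609781 -303.03767954  139.00944559]
wrist at140 [ 515.34890077 -302.81150715  140.        ] at 142 [ 514.17570432 -301.068547    142.        ]
```

Request:
move_arm(motion=[[45,[-0.13,0.62,-0.2],[0.74,0.49,0]],[45,[-0.13,0.62,-0.2],[0.74,0.49,0]],[45,[-0.13,0.62,-0.2],[0.74,0.49,0]],[45,[-0.13,0.62,-0.25],[0.74,0.49,0]],[45,[-0.13,0.62,-0.25],[0.74,0.49,0]],[45,[-0.13,0.62,-0.25],[0.74,0.49,0]],[45,[-0.13,0.62,-0.28],[0.74,0.49,0]],[45,[-0.13,0.6,-0.28],[0.74,0.49,0]],[45,[-0.13,0.6,-0.28],[0.74,0.49,0]],[45,[0,0,0],[0,0,0]],[45,[0,0,0],[0,0,0]]])

```text
time_s: 3.62
ee_pos: [453.5, -121.0, 171.5]
ee_rot: [-179.7, 0.1, 123.4]
force: [0.3, 0.2, -0.1]
gripper_width: 45.1
gripper_force: 0.0
```

```bash
cat >> h.py <<'E'
def look(tag):
    s,q,Q=cur();C=cam("wrist");im=grab_frame("wrist");cv2.imwrite(f"pics/{tag}.png",im);return s,q,Q,C,im
E
python3 - <<'E'
from h import *
s,q,Q,C,im=look("w2");print(s["time_s"],q,s["ee_rot"],s["qpos"].round())
for st,ce,_ in blobs(im,(50,90,30),(80,255,255),60): print(st,ce.round(1),onz(C,ce,60).round(1))
print("expected",proj(C,[449.5,-119.5,80]),proj(C,[449.5,-119.5,0]))
for n,p in(("side",(343,222)),("scene",(333,235))): print(onz(cam(n),p,25))
print(onz(cam("side"),(297.8,263.1),8),onz(cam("side"),(251,239),11))
plan([449.5,-119.5,41],Rt(0))
E
```

```text
3.6167 [ 453.51639906 -121.00508884  171.5118197 ] [-1.79667978e+02  9.64176032e-02  1.23440628e+02] [-16.  11. 107.  -0.  63. -49.]
[283  68  24  21  93] [294.4  80.4] [404.8 -24.9  60. ]
[ 463  123   81   36 2023] [500.5 141.1] [571.4  29.2  60. ]
[261 185  30  39 867] [275.3 203.9] [ 446.9 -116.1   60. ]
[386 237  29   9 180] [398.4 241.7] [556.4 -84.7  60. ]
expected [275.41816377 214.26957677] [276.47654662 195.67253237]
[ 375.28024093 -154.28318553   25.        ]
[ 372.13124879 -151.07169815   25.        ]
[399.43734026 -13.33894786   8.        ] [514.42118107 -17.21070528  11.        ]
shift [-0.16  0.06 -5.23] turn [ 0.07 -0.04 -0.01] minrows 5.2
```

View pics/w2.png

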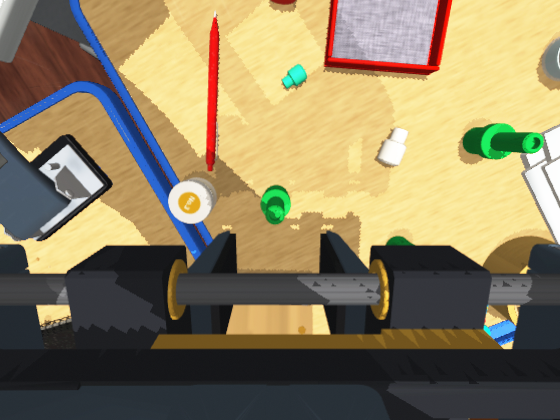

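The wrist view shows coupler B upright at about (275,205), centred between the fingers. The yellow jar is at (190,202), well clear of them. I descend and grip.

Request:
move_arm(grip_force=15, motion=[[45,[-0.08,0.03,-0.8],[0.07,-0.04,0]],[45,[-0.08,0.03,-0.8],[0,0,0]],[45,[0,0,-0.8],[0,0,0]],[45,[0,0,-0.8],[0,0,0]],[45,[0,0,-0.8],[0,0,0]],[45,[0,0,-0.7],[0,0,0]],[45,[0,0,-0.48],[0,0,0]],[45,[0,0,0],[0,0,0]],[10,[0,0,0],[0,0,0]],[10,[0,0,0],[0,0,0]],[10,[0,0,0],[0,0,0]],[10,[0,0,0],[0,0,0]],[10,[0,0,0],[0,0,0]]])

```text
time_s: 4.75
ee_pos: [450.1, -118.7, 43.0]
ee_rot: [179.9, -0.0, 123.5]
force: [0.3, 0.3, -0.9]
gripper_width: 15.6
gripper_force: 15.0
```

Request:
move_arm(motion=[[10,[0,0,0.5],[0,0,0]],[10,[0,0,0.9],[0,0,0]],[10,[0,0,0.9],[0,0,0]],[10,[0,0,0.9],[0,0,0]],[10,[0.2,-0.65,0.4],[-0.6,-0.4,0]],[10,[0.2,-0.65,0.3],[-0.76,-0.5,0]],[10,[0.2,-0.65,0.3],[-0.76,-0.5,0]],[10,[0.2,-0.65,0.3],[-0.76,-0.5,0]],[10,[0.2,-0.65,0.3],[-0.76,-0.5,0]],[10,[0.2,-0.65,0.25],[-0.76,-0.5,0]],[10,[0.2,-0.65,0.25],[-0.76,-0.5,0]],[10,[0.2,-0.65,0.25],[-0.76,-0.5,0]],[10,[0.2,-0.65,0.25],[-0.76,-0.5,0]],[10,[0.14,-0.5,0.22],[-0.76,-0.5,0]],[10,[0,0,0],[0,0,0]],[10,[0,0,0],[0,0,0]]])

```text
time_s: 6.08
ee_pos: [497.5, -276.9, 192.5]
ee_rot: [-179.9, 35.4, 123.6]
force: [0.7, -0.1, -0.1]
gripper_width: 15.6
gripper_force: 15.0
```

```bash
python3 - <<'E'
from h import *
s,q,Q,C,im=look("w3");print(s["time_s"],q,s["ee_rot"],s["force"])
n=-Rt(-32).apply([0,0,1]);plan(np.array([515.5,-303.3,139.3])+58*n,Rt(-32))
print("foot ctr",proj(C,q+Q.apply([0,0,43])),"foot +x",proj(C,q+Q.apply([13,0,43])),"collar edge",[proj(C,q+Q.apply([0,y,17])) for y in(-14.5,14.5)])
print("bore",proj(C,[515.5,-303.3,139.3]))
cv2.imwrite("pics/w3c.png",cv2.resize(im[140:290,180:380],None,fx=4,fy=4))
E
```

```text
6.0833 [ 497.51484085 -276.86707567  192.48821414] [-179.86495672   35.44249251  123.57170901] [ 0.73582372 -0.09736065 -0.1434116 ]
shift [ 0.03 -0.03 -0.17] turn [ 0.73  0.46 -0.02] minrows 0.7
foot ctr [277.73520136 237.88343099] foot +x [277.74768328 219.09201046] collar edge [array([253.25774702, 251.38227343]), array([302.12040273, 251.43028052])]
bore [278.48149158 223.45147454]
```

View pics/w3c.png

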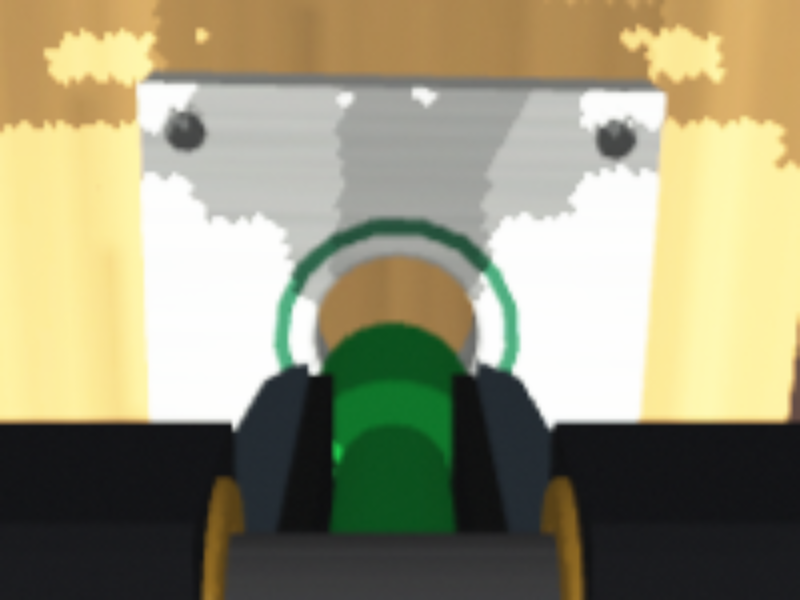

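The crop shows the nose edge at crop (393,323) and the bore rim top at (396,255), with rim sides at 317 and 476. The part lines up sideways. The tilt is 3.4° too much, so I correct it and approach.

```bash
cat >> h.py <<'E'
def tool_pt(C,q,Q,p,depth):  # pixel -> tool frame x,y at given depth beyond TCP (plane normal to tool z)
    o,d=ray(C,p); o=Q.inv().apply(o-q);d=Q.inv().apply(d); return (o+d*(depth-o[2])/d[2])[:2]
E
python3 - <<'E'
from h import *
s,q,Q=cur();C=cam("wrist")
n=-Rt(-32).apply([0,0,1]);B=np.array([515.5,-303.3,139.3])
def onplane(p,h=0):
    o,d=ray(C,p);P0=B+h*n;return o+d*((P0-o)@n)/(d@n)
f=lambda u,v:(180+u/4,140+v/4)
R=Rt(-32)
for nm,p in(("rimtop",f(396,255)),("L",f(317,325)),("R",f(476,325)),("ringtopouter",f(396,218))): print(nm,R.inv().apply(onplane(p)-B).round(2))
print("nose edge tool",tool_pt(C,q,Q,f(393,323),43))
E
```

```text
rimtop [14.36  0.67  0.  ]
L [  1.27 -13.49   0.  ]
R [ 1.35 15.1   0.  ]
ringtopouter [21.09  0.64  0.  ]
nose edge tool [11.83987359  0.35065177]
```

Request:
move_arm(motion=[[10,[0.03,-0.03,-0.17],[0.73,0.46,0]],[10,[0,0,0],[0,0,0]]])

```text
time_s: 6.3
ee_pos: [500.5, -278.4, 189.5]
ee_rot: [179.8, 32.1, 123.4]
force: [1.2, -0.8, 0.7]
gripper_width: 15.6
gripper_force: 15.0
```

Request:
move_arm(motion=[[10,[0.02,-0.07,-0.2],[0,0,0]],[10,[0.02,-0.06,-0.19],[0,0,0]],[10,[0,0,0],[0,0,0]],[10,[0,0,0],[0,0,0]]])

```text
time_s: 6.63
ee_pos: [499.2, -281.0, 177.8]
ee_rot: [-179.9, 32.0, 123.6]
force: [-0.5, 0.1, -0.3]
gripper_width: 15.8
gripper_force: 15.0
```

```bash
python3 - <<'E'
from h import *
s,q,Q,C,im=look("w4");print(s["time_s"],q,s["ee_rot"],s["force"])
n=-Rt(-32).apply([0,0,1]);B=np.array([515.5,-303.3,139.3]);R=Rt(-32)
print("TCP rel bore, tool axes",R.inv().apply(q-B))
cv2.imwrite("pics/w4c.png",cv2.resize(im[170:270,210:343],None,fx=6,fy=6,interpolation=cv2.INTER_CUBIC))
E
```

```text
6.6333 [ 499.24387553 -280.9836426   177.75877499] [-179.90341274   32.02091397  123.56124273] [-0.47347075  0.05982307 -0.25368465]
TCP rel bore, tool axes [  3.00865154  -1.28666584 -47.22977102]
```

View pics/w4c.png

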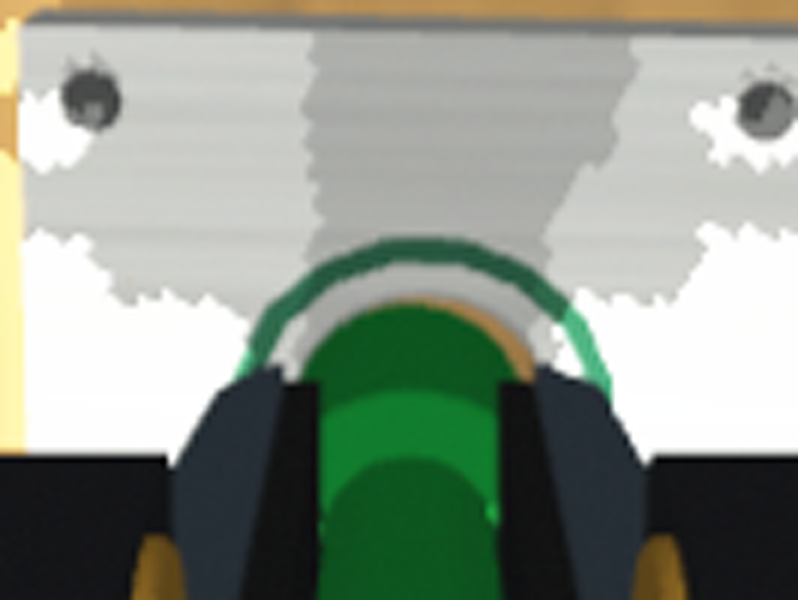

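The nose sits about 1.5 mm left of the ring centre (nose 410, ring about 427) and a little too far towards the camera. I compute the offset.

```bash
python3 - <<'E'
from h import *
s,q,Q=cur();C=cam("wrist");f=lambda u,v:(210+u/6,170+v/6)
print(q)
for nm,p,d in(("nose",f(410,303),43),("rimtop",f(422,297),47),("ringtop",f(424,238),47),("ringL",f(245,375),47),("ringR",f(611,385),47),("noseL",f(302,378),43),("noseR",f(518,378),43),("plateL",f(20,300),47)): print(nm,tool_pt(C,q,Q,p,d).round(2))
im=cv2.imread("pics/w4.png");g=cv2.inRange(cv2.cvtColor(im,cv2.COLOR_BGR2HSV),(65,60,40),(95,255,235))
g[:200]=0;g[240:]=0;pts=np.argwhere(g)[:,::-1]; t=np.array([tool_pt(C,q,Q,p,47) for p in pts])
# keep ring points by radius band about rough centre, then circle LSQ
from scipy.optimize import least_squares
c=np.array([-1.5,1.5])
for _ in range(4):
    r=np.linalg.norm(t-c,axis=1);k=(abs(r-20.5)<2)&(t[:,0]>3)
    r_=least_squares(lambda v:np.linalg.norm(t[k]-v[:2],axis=1)-v[2],[*c,20.5],loss="soft_l1");c=r_.x[:2]
print("ring centre tool",r_.x,k.sum())
E
```

```text
[ 499.5126917  -281.00821798  178.18346611]
nose [11.98  0.38]
rimtop [11.6   1.73]
ringtop [18.39  1.93]
ringL [  2.46 -18.28]
ringR [ 1.31 23.16]
noseL [  3.34 -11.61]
noseR [ 3.36 12.38]
plateL [ 11.22 -43.32]
ring centre tool [-3.47835352  1.53310041 20.80476578] 288
```

Request:
move_arm(motion=[[10,[0.088,-0.042,0.052],[0,0,0]],[10,[0,0,0],[0,0,0]],[10,[0,0,0],[0,0,0]],[10,[0.06,-0.09,-0.17],[0,0,0]],[10,[0.06,-0.09,-0.17],[0,0,0]],[10,[0,0,0],[0,0,0]],[10,[0,0,0],[0,0,0]]])

```text
time_s: 7.27
ee_pos: [504.8, -286.9, 170.8]
ee_rot: [-179.9, 32.0, 123.5]
force: [-0.3, 0.2, -0.5]
gripper_width: 15.9
gripper_force: 15.0
```

```bash
cat >> h.py <<'E'
B0=np.array([515.5,-303.3,139.3])
def rep():
    s,q,Q=cur();R=Rt(-32)
    print("t",round(s["time_s"],2),"TCP rel bore",R.inv().apply(q-B0).round(2),"force tool",R.inv().apply(s["force"]).round(1),"rot err deg",np.degrees((R*Q.inv()).as_rotvec()).round(2),"w",s["gripper_width"].round(1) if hasattr(s["gripper_width"],"round") else s["gripper_width"])
E
python3 -c "
from h import *
rep()"
```

```text
t 7.27 TCP rel bore [ -0.11   0.09 -37.13] force tool [ 0.5 -0.2  0.2] rot err deg [ 0.06 -0.03 -0.09] w 15.939331475688142
```

Request:
move_arm(motion=[[10,[0.045,-0.067,-0.138],[0,0,0]],[10,[0.045,-0.067,-0.138],[0,0,0]],[10,[0.045,-0.067,-0.138],[0,0,0]],[10,[0.045,-0.067,-0.138],[0,0,0]],[10,[0,0,0],[0,0,0]],[10,[0,0,0],[0,0,0]]])

```text
time_s: 7.77
ee_pos: [509.5, -293.6, 157.3]
ee_rot: [-180.0, 32.1, 123.5]
force: [-0.5, -0.3, -0.5]
gripper_width: 15.6
gripper_force: 15.0
```

```bash
python3 -c "
from h import *
rep()"
```

```text
t 7.77 TCP rel bore [  0.17   0.3  -21.32] force tool [ 0.3 -0.6  0.4] rot err deg [ 0.07 -0.   -0.1 ] w 15.634319582105277
```

Request:
move_arm(motion=[[10,[0.023,-0.035,-0.068],[0,0,0]],[10,[0.023,-0.035,-0.068],[0,0,0]],[10,[0.023,-0.035,-0.068],[0,0,0]],[10,[0,0,0],[0,0,0]]])

```text
time_s: 8.1
ee_pos: [511.2, -296.2, 152.3]
ee_rot: [-180.0, 32.1, 123.5]
force: [-0.5, 1.0, 0.0]
gripper_width: 15.5
gripper_force: 15.0
```

```bash
python3 -c "
from h import *
rep()"
```

```text
t 8.1 TCP rel bore [  0.17   0.32 -15.4 ] force tool [ 0.9  0.1 -0.6] rot err deg [ 0.07  0.01 -0.1 ] w 15.515690698493778
```

Request:
move_arm(motion=[[10,[0.023,-0.035,-0.068],[0,0,0]],[10,[0.023,-0.035,-0.068],[0,0,0]],[10,[0,0,0],[0,0,0]]])

```text
time_s: 8.35
ee_pos: [512.3, -297.9, 148.8]
ee_rot: [-180.0, 32.1, 123.5]
force: [0.1, 1.0, 0.6]
gripper_width: 15.7
gripper_force: 15.0
```

```bash
python3 -c "
from h import *
rep()"
```

```text
t 8.35 TCP rel bore [  0.21   0.3  -11.38] force tool [ 0.3  0.6 -0.9] rot err deg [ 0.07  0.01 -0.1 ] w 15.746666181923397
```

Request:
move_arm(motion=[[10,[0.023,-0.035,-0.068],[0,0,0]],[10,[0.023,-0.035,-0.068],[0,0,0]],[10,[0,0,0],[0,0,0]]])

```text
time_s: 8.6
ee_pos: [513.5, -299.7, 145.4]
ee_rot: [-180.0, 32.1, 123.5]
force: [0.2, 0.3, -0.9]
gripper_width: 15.4
gripper_force: 15.0
```

```bash
python3 -c "
from h import *
rep();s,q,Q,C,im=look('w5')
cv2.imwrite('pics/w5c.png',cv2.resize(im[170:270,210:343],None,fx=6,fy=6,interpolation=cv2.INTER_CUBIC))"
```

```text
t 8.6 TCP rel bore [ 0.23  0.34 -7.38] force tool [0.6 0.4 0.7] rot err deg [ 0.07  0.01 -0.11] w 15.43375687973541
```

View pics/w5c.png

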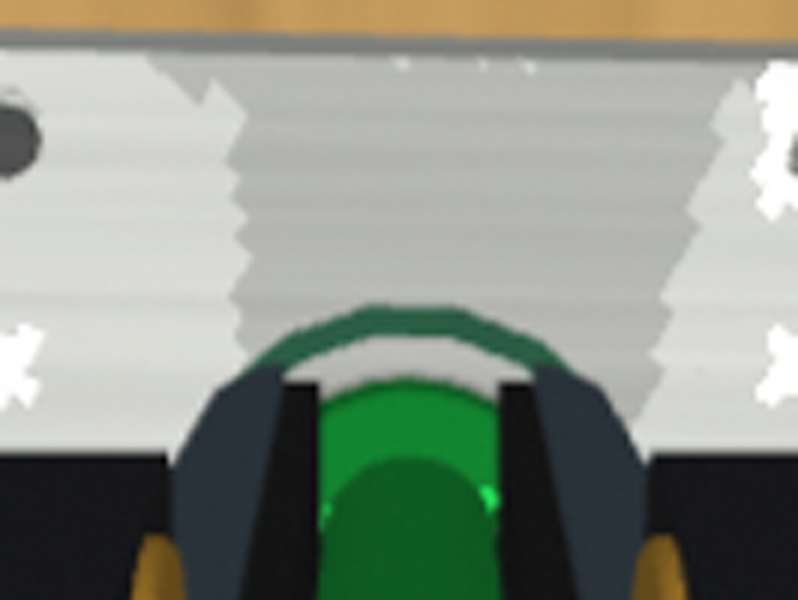

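The collar has gone inside the rim with no resistance, so this coupler is sound. I release it and retract, then move on to coupler A.

Request:
move_arm(motion=[[34,[0,0,0],[0,0,0]],[34,[0,0,0],[0,0,0]],[34,[0,0,0],[0,0,0]],[34,[0,0,0],[0,0,0]],[34,[-0.12,0.18,0.34],[0,0,0]],[34,[-0.23,0.35,0.68],[0,0,0]],[34,[-0.23,0.35,0.68],[0,0,0]],[34,[-0.23,0.35,0.68],[0,0,0]],[45,[0,0.5,0.3],[0.6,0.4,0]],[45,[0.55,0.75,-0.3],[0.76,0.5,0]],[45,[0.55,0.75,-0.3],[0.76,0.5,0]],[45,[0.55,0.75,-0.3],[0.76,0.5,0]],[45,[0.55,0.75,-0.3],[0.76,0.5,0]],[45,[0.55,0.75,-0.3],[0.76,0.5,0]],[45,[0.55,0.75,-0.3],[0.76,0.5,0]],[45,[0.55,0.75,-0.3],[0.76,0.5,0]],[45,[0.4,0.7,-0.2],[0.76,0.5,0]],[45,[0,0,0],[0,0,0]],[45,[0,0,0],[0,0,0]]])

```text
time_s: 10.23
ee_pos: [599.7, -107.5, 155.1]
ee_rot: [180.0, 0.1, 123.6]
force: [-0.6, -0.2, -0.5]
gripper_width: 44.9
gripper_force: 0.0
```

```bash
python3 - <<'E'
from h import *
s,q,Q,C,im=look("w6");print(s["time_s"],q,s["ee_rot"],s["qpos"].round())
def hover(C,q,Q,im,P):
    m=max((b for b in blobs(im,(50,90,30),(80,255,255),200) if abs(b[1]-proj(C,[*P,40])).max()<45),key=lambda b:b[0][4])
    print(m[0],m[1].round(1),"exp40",proj(C,[*P,40]).round(1),"c@45",onz(C,m[1],45).round(1)[:2],"toprow",proj(C,np.array([*P,0])+Q.apply([13,0,0])).round(1))
hover(C,q,Q,im,(588,-93))
# same metric for B in w2
c=C[0];T=Q; 
plan([588,-93,43],Rt(0))
print("toy",onz(cam("side"),(209,197),0),"cup",onz(cam("side"),(188,213),0))
for st,ce,_ in blobs(cv2.imread("pics/w6.png"),(50,90,30),(80,255,255),100):print(st,ce)
sc=grab_frame("side");cv2.imwrite("pics/s6.png",sc)
for st,ce,_ in blobs(sc,(50,90,30),(80,255,255),100):print("side",st,ce)
E
```

```text
10.2333 [ 599.74456946 -107.48259112  155.12694553] [1.79979060e+02 1.12941033e-01 1.23565121e+02] [-11.  24.  90.  -0.  66. -45.]
[259 173  32  38 914] [274.8 191.3] exp40 [275.8 190.7] c@45 [587.1 -93.1] toprow [276.1 170.3]
shift [-0.44  0.59 -4.5 ] turn [ 0.03  0.02 -0.04] minrows 4.5
toy [695.43370904 -92.29691248   0.        ] cup [694.36036299 -18.87758219   0.        ]
[ 337   26   50   51 1763] [361.35961429  51.33011912]
[259 173  32  38 914] [274.84682713 191.27789934]
side [239 182  13  33 281] [244.86120996 199.2633452 ]
side [200 214  15  35 341] [207.28152493 232.85337243]
side [ 124  274   76   94 4382] [163.23277042 318.89388407]
```

Request:
move_arm(motion=[[45,[-0.22,0.26,-0.7],[0,0,0]],[45,[-0.22,0.26,-0.7],[0,0,0]],[45,[0,0,-0.7],[0,0,0]],[45,[0,0,-0.7],[0,0,0]],[45,[0,0,-0.7],[0,0,0]],[45,[0,0,-0.6],[0,0,0]],[45,[0,0,-0.38],[0,0,0]],[45,[0,0,0],[0,0,0]],[10,[0,0,0],[0,0,0]],[10,[0,0,0],[0,0,0]],[10,[0,0,0],[0,0,0]],[10,[0,0,0],[0,0,0]],[10,[0,0,0],[0,0,0]]])

```text
time_s: 11.42
ee_pos: [589.0, -94.7, 44.1]
ee_rot: [179.9, 0.2, 123.5]
force: [0.6, -0.1, 2.1]
gripper_width: 15.5
gripper_force: 15.0
```

Request:
move_arm(motion=[[10,[0,0,0.5],[0,0,0]],[10,[0,0,0.9],[0,0,0]],[10,[0,0,0.9],[0,0,0]],[10,[0,0,0.9],[0,0,0]],[10,[-0.32,-0.67,0.27],[-0.6,-0.4,0]],[10,[-0.32,-0.67,0.22],[-0.61,-0.4,0]],[10,[-0.32,-0.67,0.22],[-0.61,-0.4,0]],[10,[-0.32,-0.67,0.22],[-0.61,-0.4,0]],[10,[-0.32,-0.67,0.22],[-0.61,-0.4,0]],[10,[-0.33,-0.67,0.22],[-0.61,-0.4,0]],[10,[-0.33,-0.67,0.22],[-0.61,-0.4,0]],[10,[-0.33,-0.67,0.22],[-0.61,-0.4,0]],[10,[-0.33,-0.67,0.22],[-0.61,-0.4,0]],[10,[-0.33,-0.67,0.22],[-0.61,-0.4,0]],[10,[-0.33,-0.66,0.22],[-0.6,-0.4,0]],[10,[0,0,0],[0,0,0]],[10,[0,0,0],[0,0,0]]])

```text
time_s: 12.83
ee_pos: [498.5, -278.6, 185.3]
ee_rot: [-180.0, 32.1, 123.5]
force: [-0.2, -0.4, -0.3]
gripper_width: 15.6
gripper_force: 15.0
```

```bash
cat >> h.py <<'E'
from scipy.optimize import least_squares
def align(tag,foot=44):
    s,q,Q,C,im=look(tag);rep();hsv=cv2.cvtColor(im,cv2.COLOR_BGR2HSV)
    dep=-Rt(-32).inv().apply(q-B0)[2]
    def circ(pts,d,c,r,tol,xmin):
        t=np.array([tool_pt(C,q,Q,p,d) for p in pts]);c=np.array(c,float)
        for tl in (3*tol,2*tol,tol,tol):
            rr=np.linalg.norm(t-c,axis=1);k=(abs(rr-r)<tl)&(t[:,0]>c[0]+xmin)
            v=least_squares(lambda v:np.linalg.norm(t[k]-v,axis=1)-r,c,loss="soft_l1");c=v.x
        return c,k.sum()
    g=cv2.inRange(hsv,(65,60,40),(95,255,235));g[:185]=0;g[245:]=0
    n=cv2.inRange(hsv,(50,180,30),(68,255,255));n[:200]=0
    bore=circ(np.argwhere(g)[:,::-1],dep,-Rt(-32).inv().apply(q-B0)[:2],20.8,1.2,4)
    # nose leading edge: topmost green pixel per column
    cols=np.unique(np.argwhere(n)[:,1]);e=np.array([(c,np.argmax(n[:,c]>0)-.5) for c in cols if abs(c-278)<11])
    nose=circ(e,foot,(0,0),13,1.5,2)
    d=bore[0]-nose[0];w=Rt(-32).apply([*d,0])/25
    print("bore",bore,"nose",nose,"need tool",d.round(2),"units",w.round(3))
E
python3 -c "
from h import *
align('w7')
im=cv2.imread('pics/w4.png')
print(cv2.cvtColor(im,cv2.COLOR_BGR2HSV)[[212,225,238],[280,278,278]])"
```

```text
t 12.88 TCP rel bore [  0.69   0.23 -54.81] force tool [-0.1  0.4  0.8] rot err deg [ 0.08  0.08 -0.09] w 15.913802214706806
bore (array([-1.49947318,  0.80270834]), np.int64(269)) nose (array([ 0.53702378, -0.34795688]), np.int64(21)) need tool [-2.04  1.15] units [ 0.076 -0.032  0.043]
[[ 75 139  88]
 [ 68 219  86]
 [ 68 220 124]]
```

```bash
sed -i 's/(68,255,255));n\[:200\]/(71,255,255));n[:200]/' h.py; python3 -c "
from h import *
align('w8')"
```

```text
t 12.93 TCP rel bore [  0.51   0.61 -54.7 ] force tool [-0.1  0.1 -0.1] rot err deg [ 0.09  0.09 -0.11] w 15.589885736982552
bore (array([-1.04269614, -0.0333479 ]), np.int64(267)) nose (array([ 0.53982418, -0.34400888]), np.int64(21)) need tool [-1.58  0.31] units [ 0.04  -0.038  0.034]
```

```bash
sed -i 's/g=cv2.inRange(hsv,(65,60,40),(95,255,235));g\[:185\]=0/g=cv2.inRange(hsv,(72,60,40),(95,200,235));g[:185]=0/; s/,20.8,1.2,4)/,20.4,2.5,4)/' h.py; python3 -c "
from h import *
align('w9');align('w10')"
```

```text
t 12.98 TCP rel bore [  0.5    0.79 -54.6 ] force tool [ 0.3 -0.1  0.9] rot err deg [ 0.1   0.08 -0.12] w 15.575121405095464
bore (array([-0.46067261, -0.48542231]), np.int64(295)) nose (array([ 0.53977001, -0.31594071]), np.int64(21)) need tool [-1.   -0.17] units [ 0.013 -0.032  0.021]
t 13.03 TCP rel bore [  0.59   0.79 -54.51] force tool [-0.   0.5 -0.1] rot err deg [ 0.1   0.07 -0.13] w 15.544278878169822
bore (array([-0.46676506, -0.6265846 ]), np.int64(288)) nose (array([ 0.53790333, -0.32365522]), np.int64(21)) need tool [-1.  -0.3] units [ 0.009 -0.035  0.021]
```

```bash
python3 - <<'E'
from h import *
s,q,Q=cur();C=cam("wrist");rep()
for f,d in(("w4",43),("w10",44)):
    n=cv2.inRange(cv2.cvtColor(cv2.imread(f"pics/{f}.png"),cv2.COLOR_BGR2HSV),(50,150,30),(71,255,255));n[:200]=0
    e=[(c,int(np.argmax(n[:,c]>0))) for c in range(262,296,2)];print(f,e)
    t=np.array([tool_pt(C,q,Q,(c,r-.5),d) for c,r in e if 210<r<232])
    print(least_squares(lambda v:np.linalg.norm(t-v,axis=1)-13,[0,0],loss="soft_l1").x)
E
```

```text
t 13.03 TCP rel bore [  0.59   0.79 -54.51] force tool [-0.   0.5 -0.1] rot err deg [ 0.1   0.07 -0.13] w 15.544278878169822
w4 [(262, 229), (264, 227), (266, 225), (268, 224), (270, 223), (272, 222), (274, 222), (276, 221), (278, 221), (280, 221), (282, 222), (284, 222), (286, 223), (288, 224), (290, 226), (292, 228), (294, 231)]
[-1.28023985 -0.12325838]
w10 [(262, 226), (264, 224), (266, 222), (268, 220), (270, 220), (272, 219), (274, 218), (276, 218), (278, 218), (280, 218), (282, 218), (284, 219), (286, 220), (288, 221), (290, 222), (292, 225), (294, 228)]
[ 0.69509594 -0.1098135 ]
```

Request:
move_arm(motion=[[10,[0.024,-0.066,0.042],[0,0,0]],[10,[0,0,0],[0,0,0]],[10,[0.054,-0.082,-0.157],[0,0,0]],[10,[0.054,-0.082,-0.157],[0,0,0]],[10,[0.054,-0.082,-0.157],[0,0,0]],[10,[0.054,-0.082,-0.157],[0,0,0]],[10,[0,0,0],[0,0,0]],[10,[0,0,0],[0,0,0]],[10,[0,0,0],[0,0,0]]])

```text
time_s: 13.78
ee_pos: [505.1, -288.5, 170.3]
ee_rot: [-179.9, 32.1, 123.5]
force: [0.2, 0.2, -0.4]
gripper_width: 15.6
gripper_force: 15.0
```

```bash
python3 -c "
from h import *
rep()"
```

```text
t 13.78 TCP rel bore [ -1.12  -0.59 -35.89] force tool [0.2 0.2 0.3] rot err deg [ 0.12  0.03 -0.1 ] w 15.639477846139188
```

Request:
move_arm(motion=[[10,[0.036,0.012,0.006],[0,0,0]],[10,[0.051,-0.077,-0.147],[0,0,0]],[10,[0.051,-0.077,-0.147],[0,0,0]],[10,[0.051,-0.077,-0.147],[0,0,0]],[10,[0,0,0],[0,0,0]],[10,[0,0,0],[0,0,0]],[10,[0,0,0],[0,0,0]]])

```text
time_s: 14.37
ee_pos: [509.8, -294.0, 159.4]
ee_rot: [-179.9, 32.1, 123.5]
force: [0.1, -0.5, -0.8]
gripper_width: 15.6
gripper_force: 15.0
```

```bash
python3 -c "
from h import *
rep()"
```

```text
t 14.37 TCP rel bore [ -1.38   0.34 -22.84] force tool [-0.  -0.2  1. ] rot err deg [ 0.12  0.02 -0.1 ] w 15.568279491137423
```

Aligned, with the foot about 21 mm deep. Now I go slowly past the collar.

Request:
move_arm(motion=[[10,[0.023,-0.035,-0.068],[0,0,0]],[10,[0.023,-0.035,-0.068],[0,0,0]],[10,[0.023,-0.035,-0.068],[0,0,0]],[10,[0.012,-0.018,-0.034],[0,0,0]],[10,[0,0,0],[0,0,0]]])

```text
time_s: 14.78
ee_pos: [511.8, -297.1, 153.3]
ee_rot: [-179.9, 32.1, 123.5]
force: [-0.3, 0.5, -0.5]
gripper_width: 15.7
gripper_force: 15.0
```

```bash
python3 -c "
from h import *
rep()"
```

```text
t 14.78 TCP rel bore [ -1.24   0.32 -15.69] force tool [0.8 0.  0. ] rot err deg [ 0.11  0.01 -0.1 ] w 15.707708868209856
```

Request:
move_arm(motion=[[10,[0.023,-0.035,-0.068],[0,0,0]],[10,[0.023,-0.035,-0.068],[0,0,0]],[10,[0,0,0],[0,0,0]]])

```text
time_s: 15.03
ee_pos: [512.9, -298.8, 149.8]
ee_rot: [-179.9, 32.1, 123.5]
force: [0.6, -0.1, 0.2]
gripper_width: 15.5
gripper_force: 15.0
```

```bash
python3 -c "
from h import *
rep()"
```

```text
t 15.03 TCP rel bore [ -1.2    0.31 -11.63] force tool [-0.4  0.4  0.1] rot err deg [ 0.11  0.01 -0.1 ] w 15.46407500926785
```

Request:
move_arm(motion=[[10,[0.023,-0.035,-0.068],[0,0,0]],[10,[0.023,-0.035,-0.068],[0,0,0]],[10,[0,0,0],[0,0,0]]])

```text
time_s: 15.28
ee_pos: [514.0, -300.6, 146.4]
ee_rot: [-179.9, 32.1, 123.5]
force: [0.8, 0.3, -0.8]
gripper_width: 15.2
gripper_force: 15.0
```

```bash
python3 - <<'E'
from h import *
rep();s,q,Q,C,im=look('w11')
hs=lambda f:cv2.cvtColor(cv2.imread(f),cv2.COLOR_BGR2HSV)
for f in('pics/w5.png','pics/w11.png'):
    h=hs(f)[:,277]; print(f,[(r,*h[r]) for r in range(218,254,3)])
E
```

```text
t 15.28 TCP rel bore [-1.16  0.27 -7.62] force tool [0.2 0.8 0.8] rot err deg [ 0.11  0.01 -0.1 ] w 15.192096719416767
pics/w5.png [(218, np.uint8(45), np.uint8(5), np.uint8(187)), (221, np.uint8(73), np.uint8(58), np.uint8(124)), (224, np.uint8(75), np.uint8(138), np.uint8(94)), (227, np.uint8(38), np.uint8(5), np.uint8(186)), (230, np.uint8(38), np.uint8(5), np.uint8(186)), (233, np.uint8(66), np.uint8(135), np.uint8(104)), (236, np.uint8(68), np.uint8(224), np.uint8(130)), (239, np.uint8(68), np.uint8(222), np.uint8(132)), (242, np.uint8(68), np.uint8(219), np.uint8(133)), (245, np.uint8(68), np.uint8(221), np.uint8(127)), (248, np.uint8(68), np.uint8(217), np.uint8(93)), (251, np.uint8(68), np.uint8(219), np.uint8(91))]
pics/w11.png [(218, np.uint8(70), np.uint8(29), np.uint8(133)), (221, np.uint8(75), np.uint8(138), np.uint8(94)), (224, np.uint8(55), np.uint8(9), np.uint8(176)), (227, np.uint8(45), np.uint8(5), np.uint8(186)), (230, np.uint8(63), np.uint8(58), np.uint8(118)), (233, np.uint8(68), np.uint8(222), np.uint8(132)), (236, np.uint8(68), np.uint8(222), np.uint8(132)), (239, np.uint8(68), np.uint8(220), np.uint8(133)), (242, np.uint8(68), np.uint8(219), np.uint8(105)), (245, np.uint8(68), np.uint8(219), np.uint8(92)), (248, np.uint8(68), np.uint8(216), np.uint8(91)), (251, np.uint8(68), np.uint8(219), np.uint8(91))]
```

Request:
move_arm(motion=[[34,[0,0,0],[0,0,0]],[34,[0,0,0],[0,0,0]],[34,[0,0,0],[0,0,0]],[34,[0,0,0],[0,0,0]],[34,[-0.12,0.18,0.34],[0,0,0]],[34,[-0.23,0.35,0.68],[0,0,0]],[34,[-0.23,0.35,0.68],[0,0,0]],[34,[-0.23,0.35,0.68],[0,0,0]],[45,[0,0.5,0.3],[0.6,0.4,0]],[45,[0.276,0.905,-0.18],[0.47,0.31,0]],[45,[0.276,0.905,-0.18],[0.47,0.31,0]],[45,[0.276,0.905,-0.18],[0.47,0.31,0]],[45,[0.276,0.905,-0.18],[0.47,0.31,0]],[45,[0.276,0.905,-0.18],[0.47,0.31,0]],[45,[0.276,0.905,-0.18],[0.47,0.31,0]],[45,[0.276,0.905,-0.18],[0.47,0.31,0]]])

```text
time_s: 16.67
ee_pos: [542.4, -97.2, 183.0]
ee_rot: [180.0, 13.4, 123.6]
force: [-0.7, -1.3, 0.4]
gripper_width: 44.8
gripper_force: 0.0
```

Request:
move_arm(motion=[[45,[0.276,0.905,-0.18],[0.47,0.31,0]],[45,[0.276,0.905,-0.18],[0.47,0.31,0]],[45,[0.276,0.905,-0.18],[0.47,0.31,0]],[45,[0.276,0.905,-0.18],[0.47,0.31,0]],[45,[0.276,0.905,-0.18],[0.47,0.31,0]],[45,[0.276,0.905,-0.18],[0.46,0.28,0]],[45,[0,0,0],[0,0,0]],[45,[0,0,0],[0,0,0]],[45,[0,0,0],[0,0,0]]])

```text
time_s: 17.42
ee_pos: [583.1, 36.5, 155.7]
ee_rot: [179.9, 0.1, 123.5]
force: [-0.2, -0.4, 0.7]
gripper_width: 45.0
gripper_force: 0.0
```

```bash
python3 - <<'E'
from h import *
s,q,Q,C,im=look("w12");print(s["time_s"],q,s["ee_rot"],s["qpos"].round())
P=(583.5,37.)
for st,ce,_ in blobs(im,(50,90,30),(80,255,255),200): print(st,ce.round(1))
print("exp40",proj(C,[*P,40]).round(1),"foot edge",proj(C,np.array([*P,0])+Q.apply([13,0,0])).round(1),"spigot end",proj(C,np.array([*P,80])+Q.apply([-8,0,0])).round(1))
plan([*P,43],Rt(0))
n=cv2.imread("pics/s6.png");sc=grab_frame("side");cv2.imwrite("pics/s12.png",sc)
for st,ce,_ in blobs(sc,(50,90,30),(80,255,255),100):print("side",st,ce)
E
```

```text
17.4167 [583.12347125  36.52310225 155.73466155] [1.79927901e+02 1.01663069e-01 1.23549780e+02] [  2.  21.  94.  -0.  65. -31.]
[416   0  37  53 639] [435.8  25.8]
[ 70 131  28  23 286] [ 85.  142.5]
[ 261  191   35   42 1083] [277.5 211. ]
exp40 [278.4 211.2] foot edge [278.3 189. ] spigot end [278.5 233.5]
shift [ 0.02  0.03 -4.51] turn [ 0.01  0.03 -0.03] minrows 4.5
side [200 214  16  35 355] [207.34366197 232.50704225]
side [ 124  274   76   94 4388] [163.24270738 318.87648131]
```

Request:
move_arm(motion=[[45,[0.02,0.01,-0.7],[0,0,0]],[45,[0,0,-0.7],[0,0,0]],[45,[0,0,-0.7],[0,0,0]],[45,[0,0,-0.7],[0,0,0]],[45,[0,0,-0.7],[0,0,0]],[45,[0,0,-0.6],[0,0,0]],[45,[0,0,-0.4],[0,0,0]],[45,[0,0,0],[0,0,0]],[10,[0,0,0],[0,0,0]],[10,[0,0,0],[0,0,0]],[10,[0,0,0],[0,0,0]],[10,[0,0,0],[0,0,0]],[10,[0,0,0],[0,0,0]]])

```text
time_s: 18.6
ee_pos: [584.5, 37.1, 43.5]
ee_rot: [179.8, 0.1, 123.5]
force: [0.4, -0.2, 1.2]
gripper_width: 15.6
gripper_force: 15.0
```

Request:
move_arm(motion=[[10,[0,0,0.5],[0,0,0]],[10,[0,0,0.9],[0,0,0]],[10,[0,0,0.9],[0,0,0]],[10,[0,0,0.9],[0,0,0]],[10,[-0.227,-0.842,0.166],[-0.445,-0.293,0]],[10,[-0.227,-0.842,0.166],[-0.445,-0.293,0]],[10,[-0.227,-0.842,0.166],[-0.445,-0.293,0]],[10,[-0.227,-0.842,0.166],[-0.445,-0.293,0]],[10,[-0.227,-0.842,0.166],[-0.445,-0.293,0]],[10,[-0.227,-0.842,0.166],[-0.445,-0.293,0]],[10,[-0.227,-0.842,0.166],[-0.445,-0.293,0]],[10,[-0.227,-0.842,0.166],[-0.445,-0.293,0]],[10,[-0.227,-0.842,0.166],[-0.445,-0.293,0]],[10,[-0.227,-0.842,0.166],[-0.445,-0.293,0]],[10,[-0.227,-0.842,0.166],[-0.445,-0.293,0]],[10,[-0.227,-0.842,0.166],[-0.445,-0.293,0]],[10,[-0.227,-0.842,0.166],[-0.445,-0.293,0]],[10,[-0.227,-0.842,0.166],[-0.445,-0.293,0]],[10,[-0.227,-0.842,0.166],[-0.445,-0.293,0]]])

```text
time_s: 20.18
ee_pos: [498.5, -279.4, 185.7]
ee_rot: [180.0, 32.2, 123.5]
force: [-0.5, -0.3, -0.1]
gripper_width: 15.7
gripper_force: 15.0
```

Request:
move_arm(motion=[[10,[0,0,0],[0,0,0]],[10,[0,0,0],[0,0,0]],[10,[0,0,0],[0,0,0]],[10,[0,0,0],[0,0,0]]])

```text
time_s: 20.52
ee_pos: [499.6, -278.1, 185.2]
ee_rot: [180.0, 32.0, 123.6]
force: [-0.1, 1.0, 0.3]
gripper_width: 15.8
gripper_force: 15.0
```

```bash
python3 - <<'E'
from h import *
align("w13",43.5)
s,q,Q=cur();C=cam("wrist")
for f,d in(("w4",43),("w10",44),("w13",43.5)):
    n=cv2.inRange(cv2.cvtColor(cv2.imread(f"pics/{f}.png"),cv2.COLOR_BGR2HSV),(50,150,30),(71,255,255));n[:200]=0
    e=[(c,int(np.argmax(n[:,c]>0))) for c in range(262,296,2)]
    t=np.array([tool_pt(C,q,Q,(c,r-.5),d) for c,r in e if 210<r<232])
    print(f,len(t),least_squares(lambda v:np.linalg.norm(t-v,axis=1)-13,[0,0],loss="soft_l1").x)
E
```

```text
t 20.57 TCP rel bore [  1.     0.67 -54.7 ] force tool [-0.4 -0.2  0.3] rot err deg [ 0.01  0.03 -0.19] w 15.79751589234023
bore (array([-0.97842188, -0.5367365 ]), np.int64(283)) nose (array([2.4545584, 3.443623 ]), np.int64(20)) need tool [-3.43 -3.98] units [-0.069 -0.185  0.073]
w4 17 [-1.22668822 -0.12871829]
w10 17 [ 0.74848209 -0.11526129]
w13 17 [1.94526209 1.63724961]
```

```bash
python3 - <<'E'
from h import *
im=cv2.imread("pics/w13.png");cv2.imwrite('pics/w13c.png',cv2.resize(im[170:270,210:343],None,fx=6,fy=6,interpolation=cv2.INTER_CUBIC))
E
```

```text
(no output)
```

View pics/w13c.png

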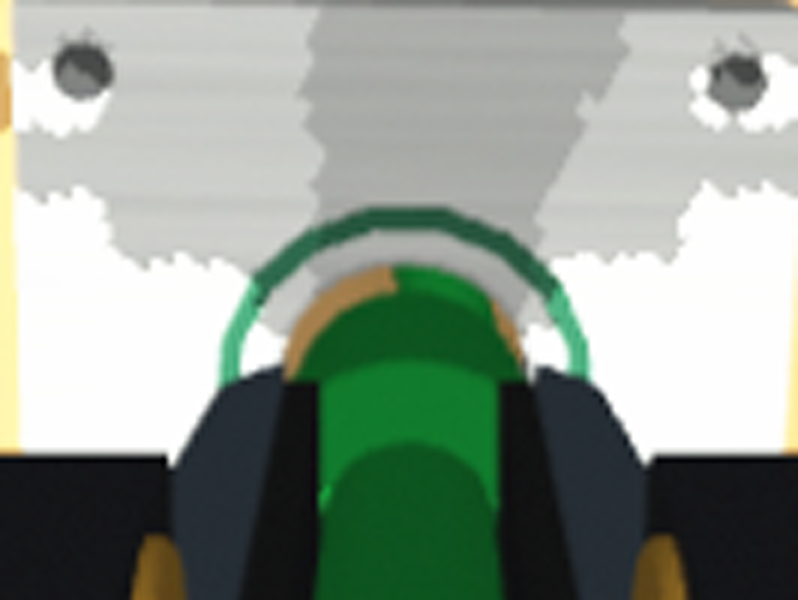

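The dark nose edge is at crop (410,290). Bright green behind it through the bore is an earlier coupler lying in the box. That one spoiled the fit, so I use the hand-read edge.

Request:
move_arm(motion=[[10,[0.027,-0.06,0.042],[0,0,0]],[10,[0,0,0],[0,0,0]],[10,[0.054,-0.082,-0.157],[0,0,0]],[10,[0.054,-0.082,-0.157],[0,0,0]],[10,[0.054,-0.082,-0.157],[0,0,0]],[10,[0.054,-0.082,-0.157],[0,0,0]],[10,[0,0,0],[0,0,0]],[10,[0,0,0],[0,0,0]],[10,[0,0,0],[0,0,0]]])

```text
time_s: 21.32
ee_pos: [505.0, -288.5, 170.3]
ee_rot: [-180.0, 32.0, 123.5]
force: [-0.3, -0.5, 0.7]
gripper_width: 15.6
gripper_force: 15.0
```

```bash
python3 -c "
from h import *
rep()"
```

```text
t 21.32 TCP rel bore [ -1.03  -0.58 -35.91] force tool [-0.6 -0.5 -0.5] rot err deg [ 0.02  0.   -0.13] w 15.591388227002565
```

Good in x, with y needing about +0.9 as before.

Request:
move_arm(motion=[[10,[0.03,0.02,0],[0,0,0]],[10,[0.051,-0.077,-0.147],[0,0,0]],[10,[0.051,-0.077,-0.147],[0,0,0]],[10,[0.051,-0.077,-0.147],[0,0,0]],[10,[0,0,0],[0,0,0]],[10,[0,0,0],[0,0,0]],[10,[0,0,0],[0,0,0]]])

```text
time_s: 21.9
ee_pos: [509.6, -293.7, 159.2]
ee_rot: [-180.0, 32.0, 123.5]
force: [-0.6, 0.6, 0.9]
gripper_width: 15.6
gripper_force: 15.0
```

```bash
python3 -c "
from h import *
rep()"
```

```text
t 21.9 TCP rel bore [ -0.98   0.38 -22.89] force tool [ 0.2 -0.2 -1.2] rot err deg [ 0.02 -0.   -0.13] w 15.642796186621851
```

Request:
move_arm(motion=[[10,[0.023,-0.035,-0.068],[0,0,0]],[10,[0.023,-0.035,-0.068],[0,0,0]],[10,[0.023,-0.035,-0.068],[0,0,0]],[10,[0,0,0],[0,0,0]]])

```text
time_s: 22.23
ee_pos: [511.4, -296.3, 154.6]
ee_rot: [180.0, 32.1, 123.5]
force: [-1.7, 2.8, 3.2]
gripper_width: 15.6
gripper_force: 15.0
```

```bash
python3 -c "
from h import *
rep()"
```

```text
t 22.23 TCP rel bore [ -1.23   0.42 -17.27] force tool [ 1.   0.1 -4.5] rot err deg [ 0.04  0.04 -0.13] w 15.605272430205241
```

Axial force rises to 4.5 N just as the collar meets the rim. I do one gentle probe with a small sideways shift to rule out misalignment.

Request:
move_arm(motion=[[10,[-0.008,0.012,-0.009],[0,0,0]],[10,[0.006,-0.009,-0.017],[0,0,0]],[10,[-0.015,0.023,-0.017],[0,0,0]],[10,[0,0,0],[0,0,0]]])

```text
time_s: 22.57
ee_pos: [511.4, -296.0, 154.6]
ee_rot: [180.0, 32.2, 123.5]
force: [-4.3, 1.6, 7.3]
gripper_width: 15.4
gripper_force: 15.0
```

```bash
python3 - <<'E'
from h import *
rep();s,q,Q,C,im=look('w14')
cv2.imwrite('pics/w14c.png',cv2.resize(im[170:270,210:343],None,fx=6,fy=6,interpolation=cv2.INTER_CUBIC))
E
```

```text
t 22.57 TCP rel bore [ -1.05   0.53 -17.41] force tool [-0.7 -2.7 -8.1] rot err deg [ 0.13  0.11 -0.15] w 15.396376410957945
```

View pics/w14c.png

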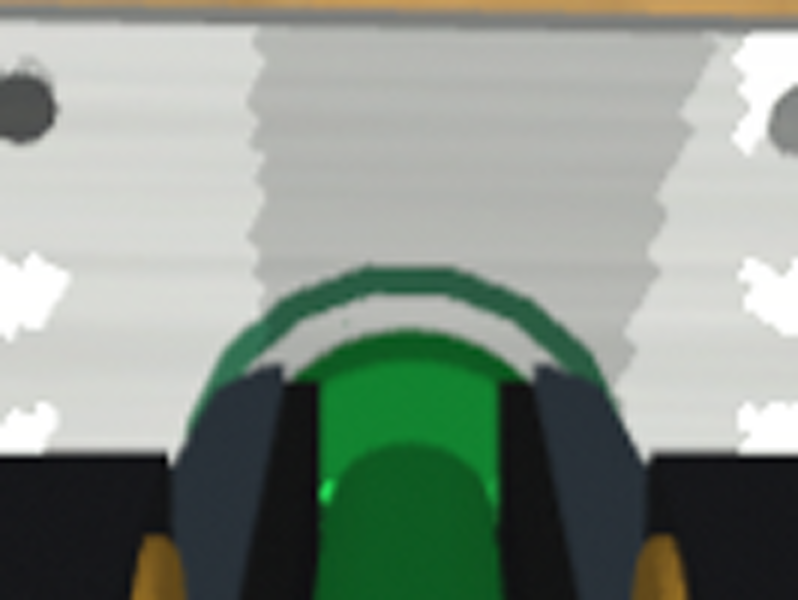

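The collar's side stands proud on the rim and is centred in the ring (collar 408, ring 404). It stopped at 8 N, so this one is oversize. I draw it out and carry it to the tray.

Request:
move_arm(motion=[[10,[-0.1,0.15,0.3],[0,0,0]],[10,[-0.14,0.21,0.41],[0,0,0]],[10,[-0.14,0.21,0.41],[0,0,0]],[10,[-0.14,0.21,0.41],[0,0,0]],[10,[-0.15,0.5,0.2],[0,0,0]],[10,[-0.15,0.82,-0.2],[0.39,0.26,0]],[10,[-0.15,0.82,-0.2],[0.39,0.26,0]],[10,[-0.15,0.82,-0.2],[0.39,0.26,0]],[10,[-0.15,0.82,-0.2],[0.39,0.26,0]],[10,[-0.15,0.82,-0.2],[0.39,0.26,0]],[10,[-0.15,0.82,-0.2],[0.39,0.26,0]],[10,[-0.15,0.82,-0.2],[0.39,0.26,0]],[10,[-0.15,0.82,-0.2],[0.39,0.26,0]],[10,[-0.15,0.82,-0.2],[0.39,0.26,0]],[10,[-0.15,0.82,-0.2],[0.39,0.26,0]],[10,[-0.15,0.82,-0.2],[0.39,0.26,0]],[10,[-0.15,0.82,-0.2],[0.39,0.26,0]],[10,[-0.15,0.82,-0.2],[0.39,0.26,0]]])

```text
time_s: 24.12
ee_pos: [445.1, 4.5, 132.2]
ee_rot: [180.0, 7.6, 123.6]
force: [0.2, 0.4, -1.6]
gripper_width: 15.4
gripper_force: 15.0
```

Request:
move_arm(motion=[[10,[-0.15,0.82,-0.2],[0.39,0.26,0]],[10,[-0.15,0.82,-0.2],[0.39,0.26,0]],[10,[-0.15,0.82,-0.2],[0.39,0.26,0]],[10,[-0.15,0.82,-0.1],[0.39,0.26,0]],[10,[0,0,0],[0,0,0]],[10,[0,0,0],[0,0,0]],[10,[0,0,0],[0,0,0]]])

```text
time_s: 24.7
ee_pos: [430.5, 84.7, 114.5]
ee_rot: [-180.0, 0.2, 123.6]
force: [-1.0, -0.2, -0.9]
gripper_width: 15.4
gripper_force: 15.0
```

```bash
python3 - <<'E'
from h import *
s,q,Q,C,im=look("w15");print(s["time_s"],q,s["ee_rot"],s["gripper_width"])
h=cv2.cvtColor(im,cv2.COLOR_BGR2HSV);m=cv2.inRange(h,(0,150,60),(6,255,255))|cv2.inRange(h,(174,150,60),(180,255,255))
for c in cv2.findContours(m,0,2)[0]:
    if cv2.contourArea(c)>600:
        r=cv2.boundingRect(c);print(r,[onz(C,p,24).round(0)[:2].tolist() for p in cv2.approxPolyDP(c,8,True)[:,0]])
plan([431,90,47.8],Rt(0))
n=cv2.inRange(h,(50,150,30),(71,255,255));n[:170]=0;e=[(c,int(np.argmax(n[:,c]>0))) for c in range(262,296,4)];print(e)
E
```

```text
24.7 [430.45800809  84.70463425 114.52123326] [-179.95441636    0.21481402  123.61388532] 15.377820573846734
(154, 189, 32, 35) [[336.0, 51.0], [348.0, 29.0], [367.0, 41.0], [356.0, 63.0]]
(219, 118, 134, 128) [[357.0, 123.0], [402.0, 39.0], [364.0, 123.0], [437.0, 162.0], [475.0, 95.0], [484.0, 93.0], [441.0, 170.0], [401.0, 156.0]]
shift [ 0.02  0.22 -2.67] turn [ 0.05  0.02 -0.04] minrows 2.7
[(262, 227), (266, 223), (270, 220), (274, 219), (278, 219), (282, 220), (286, 221), (290, 223), (294, 227)]
```

Request:
move_arm(motion=[[10,[0.05,0.12,-0.6],[0.05,0.02,0]],[10,[0.05,0.12,-0.7],[0,0,0]],[10,[0,0,-0.6],[0,0,0]],[10,[0,0,-0.4],[0,0,0]],[10,[0,0,-0.2],[0,0,0]],[10,[0,0,-0.1],[0,0,0]],[10,[0,0,0],[0,0,0]],[10,[0,0,0],[0,0,0]]])

```text
time_s: 25.42
ee_pos: [433.4, 90.8, 49.5]
ee_rot: [180.0, -0.0, 123.5]
force: [-0.2, 0.5, -1.2]
gripper_width: 15.8
gripper_force: 15.0
```

Request:
move_arm(motion=[[10,[0,0,-0.04],[0,0,0]],[10,[0,0,-0.03],[0,0,0]],[10,[0,0,0],[0,0,0]]])

```text
time_s: 25.67
ee_pos: [433.1, 90.9, 47.5]
ee_rot: [-180.0, -0.0, 123.6]
force: [0.2, 0.9, -0.2]
gripper_width: 15.8
gripper_force: 15.0
```

Request:
move_arm(motion=[[10,[0,0,-0.03],[0,0,0]],[10,[0,0,0],[0,0,0]]])

```text
time_s: 25.83
ee_pos: [433.2, 91.0, 47.4]
ee_rot: [180.0, -0.0, 123.6]
force: [-0.9, 0.4, 7.3]
gripper_width: 15.4
gripper_force: 15.0
```

Contact at 7 N shows the foot is on the tray floor. I open slowly, retract straight up, and then check.

Request:
move_arm(motion=[[10,[0,0,0.02],[0,0,0]],[18,[0,0,0],[0,0,0]],[22,[0,0,0],[0,0,0]],[34,[0,0,0],[0,0,0]],[34,[0,0,0],[0,0,0]],[34,[0,0,0],[0,0,0]],[34,[0,0,0.3],[0,0,0]],[34,[0,0,0.7],[0,0,0]],[34,[0,0,0.8],[0,0,0]],[34,[0,0,0.8],[0,0,0]],[34,[0,0,0.8],[0,0,0]],[34,[0,0,0.8],[0,0,0]],[34,[0,-0.8,0.3],[0,0,0]],[34,[0,-0.8,0],[0,0,0]],[34,[0,-0.8,0],[0,0,0]],[34,[0,-0.8,0],[0,0,0]],[34,[0,-0.8,0],[0,0,0]],[34,[0,0,0],[0,0,0]],[34,[0,0,0],[0,0,0]]])

```text
time_s: 27.42
ee_pos: [432.9, -9.4, 159.8]
ee_rot: [-180.0, -0.1, 123.4]
force: [-0.8, -0.1, -0.1]
gripper_width: 33.8
gripper_force: 0.0
```

```bash
python3 - <<'E'
from h import *
s,q,Q=cur();print(s["time_s"],q)
out=[]
for n in("side","scene"):
    C=cam(n);im=grab_frame(n);cv2.imwrite(f"pics/{n}F.png",im)
    for st,ce,_ in blobs(im,(50,90,30),(80,255,255),30):
        if st[4]<3000: print(n,st,ce.round(1),onz(C,ce,38).round(0))
    print(" exp foot/top",proj(C,[433,91,4]).round(),proj(C,[433,91,84]).round())
s=cv2.imread("pics/sideF.png")[60:360,160:420];cv2.imwrite("pics/F.png",cv2.resize(s,None,fx=2,fy=2))
E
```

```text
27.4167 [432.86221497  -9.42926509 159.83243309]
side [140 152   8   8  37] [144.1 156.2] [920. -98.  38.]
side [139 231   4  30  73] [140.4 245.2] [664. 141.  38.]
side [125 251   5  16  35] [126.9 258.3] [657. 181.  38.]
side [243 259  17  38 445] [251.  279.1] [432.  92.  38.]
side [293 259  11   9  39] [297.7 263. ] [384.  13.  38.]
 exp foot/top [252. 291.] [250. 260.]
scene [164 222   4  23  42] [165.7 232.8] [697. 115.  38.]
scene [242 248  14  34 315] [248.8 266.7] [434.  92.  38.]
scene [ 151  251   53   72 2716] [177.8 285.3] [507. 235.  38.]
scene [286 259   9   7  46] [289.8 261.5] [374.  19.  38.]
 exp foot/top [250. 279.] [248. 250.]
```

View pics/F.png

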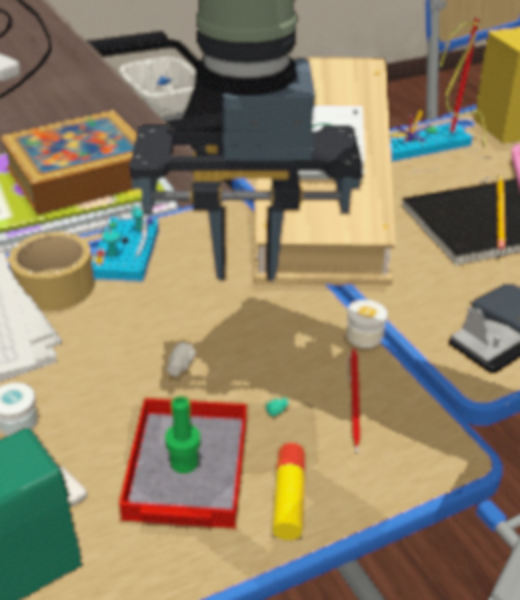

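The coupler stands upright in the tray at about (183,435). The bystanders are where they were and no other couplers remain on the desk. Handing in.

```bash
python3 -c "
from workcell import *
print(job_done())"
```

```text
the job is handed in; nothing more can be done
None
```

Two couplers fitted and slid through into the gauge box. The third's collar stopped on the rim at about 8 N, so I drew it out and stood it upright in the red tray, and the job is handed in at about 27.5 s.

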